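Shut the interlocked valve levers and lock them off

TASK

Isolate the analyser's three fluid lines for service: throw all three black levers of the grey valve block fully away from you to their stops, then push the yellow lock-off bar by its knob fully home towards the right, so that its hooks hold them. The levers are unmarked and interlocked, so that a supply cannot be left running into a shut drain: only one will go at a time, so feel gently for the one that is free, never force one that is held (about 30 N at the grip overstrains its shaft), and leave the things around undisturbed.

Things in the scene. Friction and masses are not known exactly. Their poses are not given: they have to be found in the camera images.
- valve_block: Grey block fixed on the deck with three hand levers in a row: base plate 110 x 276 mm, housing 94 (x) x 256 (y) mm, aluminium cover plate 55 mm above the deck. Origin: on the deck under the housing's middle; x points away from the operator (the way the levers are thrown), y along the row to the left lever, z up. Pipes leave its back and enter the deck up to x = 74 mm, below 40 mm height.
- lever_left (a joint): The left lever, a hinge about the block's y axis, pivot at (0, 60, 40) mm in the block's frame. 0 = open, leaning 0.45 rad to the operator (-x); 0.90 rad = shut, at its stop, leaning 0.45 rad away (+x). All three look alike. A free lever moves with 3 to 8 N at the grip over its whole throw and stays where it is left; a held one moves at most about 0.1 rad, then stands still.
- grip_left (a point): Middle of the left lever's black grip, 72 mm from the pivot along the lever. The grip is a round barrel 15 to 19 mm across, from 50 to 94 mm from the pivot, on a 9 mm shaft; levers stand 60 mm apart. Open, this point is about 105 mm above the deck and 31 mm on the block's -x side of the pivot; shut, 31 mm on its +x side.
- lever_middle (a joint): The middle lever, a hinge about the block's y axis, pivot at (0, 0, 40) mm in the block's frame. 0 = open, leaning 0.45 rad to the operator (-x); 0.90 rad = shut, at its stop, leaning 0.45 rad away (+x). Of the levers still open only one is free at any time; which comes first, second and third differs from start to start and cannot be seen.
- grip_middle (a point): Middle of the middle lever's black grip, 72 mm from the pivot along the lever. The grip is a round barrel 15 to 19 mm across, from 50 to 94 mm from the pivot, on a 9 mm shaft; levers stand 60 mm apart. Open, this point is about 105 mm above the deck and 31 mm on the block's -x side of the pivot; shut, 31 mm on its +x side.
- lever_right (a joint): The right lever, a hinge about the block's y axis, pivot at (0, -60, 40) mm in the block's frame. 0 = open, leaning 0.45 rad to the operator (-x); 0.90 rad = shut, at its stop, leaning 0.45 rad away (+x). This reads the lever's hub; the spring-steel shaft above it bends a little under load (handle joints).
- grip_right (a point): Middle of the right lever's black grip, 72 mm from the pivot along the lever. The grip is a round barrel 15 to 19 mm across, from 50 to 94 mm from the pivot, on a 9 mm shaft; levers stand 60 mm apart. Open, this point is about 105 mm above the deck and 31 mm on the block's -x side of the pivot; shut, 31 mm on its +x side.
- handle_left (a joint): Bending of the left lever's spring-steel shaft against its hub, about the same axis, positive away from the operator. It springs back to 0; 12 N m per rad, so 10 N at the grip's middle bends it 0.06 rad (4 mm at the grip). Only a load against a stop or lock bends it far: 0.22 rad (33 N at the grip's middle, 28 N at its upper end) overstrains it. Squeezing the grip does not bend it.
- handle_middle (a joint): Bending of the middle lever's spring-steel shaft against its hub, about the same axis, positive away from the operator. It springs back to 0; 12 N m per rad, so 10 N at the grip's middle bends it 0.06 rad (4 mm at the grip). Only a load against a stop or lock bends it far: 0.22 rad (33 N at the grip's middle, 28 N at its upper end) overstrains it. Squeezing the grip does not bend it.
- handle_right (a joint): Bending of the right lever's spring-steel shaft against its hub, about the same axis, positive away from the operator. It springs back to 0; 12 N m per rad, so 10 N at the grip's middle bends it 0.06 rad (4 mm at the grip). Only a load against a stop or lock bends it far: 0.22 rad (33 N at the grip's middle, 28 N at its upper end) overstrains it. Squeezing the grip does not bend it.
- lock_bar (a joint): Yellow lock-off bar on the cover plate behind the levers, a slide: 0 = withdrawn (towards the block's +y end); 0.022 m = fully home, pushed 22 mm towards the block's -y end, its three hooks then standing in front of the shut levers. Held until all three levers are fully shut, then moves with 2 to 4 N and stays where it is left.
- bar_knob (a point): Middle of the round yellow knob on the left (+y) end of the lock-off bar, by which the bar is pushed: 20 mm across, from 73 to 97 mm above the deck (this point: 85 mm). While the bar is withdrawn it stands 30 mm on the +x side of the levers' pivots and 60 mm to the left of the left lever.
- reagent_bottle_0: White reagent bottle with a blue cap, 35 x 58 x 78 mm, standing to the left; origin at its underside. Not to be disturbed.
- reagent_bottle_1: Brown reagent bottle with a green cap, 35 x 58 x 78 mm, standing to the left; origin at its underside. Not to be disturbed.
- tube_loose_1: Sample tube with a yellow cap lying behind and right of the valve block, 99 x 16 mm. Not to be disturbed.
- pen: Black and white marker pen lying on the left, 135 x 17 mm. Not to be disturbed.
- vial_red: Brown calibrator vial with a red cap, 22 mm across, 45 mm high, on the right near the front edge; origin at its underside. Not to be disturbed.
- vial_violet: Brown calibrator vial with a violet cap, 22 mm across, 45 mm high, on the right near the front edge; origin at its underside. Not to be disturbed.

How it is judged:
On the way, in this order (a step that is already met when the one before it is completed fails the run):
1. all three levers are thrown fully to their shut stops while the lock-off bar is still withdrawn (value of joint each of lever_left, lever_middle, lever_right above 0.83 rad and value of joint lock_bar below 0.008 m), for 0.1 s.
2. the lock-off bar is pushed fully home with all levers shut (value of joint each of lever_left, lever_middle, lever_right above 0.83 rad and value of joint lock_bar above 0.019 m), for 0.2 s.
At the end, for the whole second after the job is handed in: All three levers are shut (within 0.07 rad, about 5 mm at the grip, of their 0.90 rad stops) and the lock-off bar is home (within 3 mm of its 22 mm stroke), all at rest and released (all of step 2 and velocity of joint lever_left between -0.02 and 0.02 rad/s and velocity of joint lever_middle between -0.02 and 0.02 rad/s and velocity of joint lever_right between -0.02 and 0.02 rad/s and velocity of joint lock_bar between -0.02 and 0.02 m/s); the robot touches nothing.
It fails at once if a lever is forced, its shaft bent by more than 0.22 rad (value of joint any of handle_left, handle_middle, handle_right above 0.22 rad or value of joint any of handle_left, handle_middle, handle_right below -0.22 rad).
It fails at once if one of the things standing around (bottles, vials, pen, loose tube) is shifted by more than 20 mm (distance of any of reagent_bottle_0, reagent_bottle_1, tube_loose_1, pen, vial_red, vial_violet from where it was at the start of the episode above 0.02 m).
It also fails if it takes over 70 s, if anything falls off the work surface, if the arm or the gripper's body presses on something with over 40 N, if the wrist force passes 120 N, or if a joint passes its speed limit or range.

ROBOT

A 7-joint arm with a two-finger parallel gripper is mounted at the origin on a cart in front of the work surface, level with it; the furniture and walls round the work are solid. World frame = base frame: x ahead of the robot, y to its left, z up, the work surface at z = 0. Lengths are in m, angles in rad, forces in N, time in s.
With the tool pointing down it reaches from about 0.425 to 0.875 m from the base axis. Payload 4.7 kg.
Tool frame: the origin (TCP) lies midway between the tips of the shut fingers; the grasp point (between the pads) lies manip.grip_depth behind it (manip.grip_depth is the distance from the TCP to the grasp point, in m); z points along the fingers, y is the line along which they close (so a half turn about z gives the same grasp; the last joint's range is limited). The gripper opens to 85 mm and grips with 20 to 120 N. Pads are 22 mm wide; open, the fingers measure 114 mm over their backs; the gripper's body (76 mm by 85 mm) begins 54 mm behind the grasp point. The pads swing forward as they close: fully open they stand 13 mm farther back than shut.
Start: joints at [-1.172, 0.321, -0.07, 1.45, 0.023, 1.371, -0.057], TCP at [0.244, 0.602, 0.231] pointing down, gripper open.
Joint ranges: [-2.86, 2.86], [-0.3, 2.09], [-1.38, 1.24], [0.06, 2.45], [-1.56, 4.7], [0.09, 2.05], [-2.69, 2.69]. Speed limits (rad/s): [2.57, 2.57, 3.14, 3.14, 3.14, 3.14, 3.14].

INTERFACE

Orientations are given as a 3x3 rotation matrix whose columns are the frame's x, y, z axes.
In Python, from workcell import manip gives the robot as it stands. Calls block until the motion is done:
- manip.reach(position, orientation): joint-space move of the TCP to a pose.
- manip.move_l(position, vel=0.15, ori=None): straight line of the TCP; ori=None keeps the orientation; vel is the mean speed in m/s.
- manip.movej(angles): joint-space move.
- manip.gripper_to(opening): finger opening in m; the grip force is fixed at half the most; returns when the fingers have stopped.
- manip.hold(seconds).
- manip.solve_ik(position, orientation): joint angles nearest the present ones, or None.
- manip.get_obs(): the state.
- manip.capture(name): name is "scene" or "side" or "wrist"; returns the picture (400x640x3 uint8, blue, green, red); there is no depth.
- manip.get_calibration(name): a dict with "fx", "fy", "cx", "cy" (pixels), "dist_coeffs" ([k1, k2, p1, p2, k3] as OpenCV has them; the pictures are not rectified), "view" (4x4, takes a point from world to camera coordinates). Camera axes: x right, y down, z forward; pixel columns grow to the right and rows downward; lengths in m; the calibration is good to about 2 mm. A picture is of the moment at which its call begins: read the wrist's pose just before it. get_calibration takes no time and is no camera call; for the wrist camera it gives the pose at the moment of the call.
A pose or a line that the arm cannot do raises manip.PlanningError and nothing moves.
- manip.close_job(): hands the job in; it is judged then, once.
The state is a dict: "clock": time; "qpos": joint angles; "qvel": joint speeds; "joint_efforts": joint torques, N m; "tcp_pos": TCP position; "orientation": TCP orientation; "ft_force": force on the tool from outside, world axes, zero at the start; "ft_torque": the same for the moment, N m; "gripper_width": finger opening in m; "grip_force": force on a finger pad.
Only numpy, scipy, OpenCV 4.12 (cv2) and the standard library are available. Lean on these libraries where they do the work, as an engineer would, in place of code of your own. Each camera call takes 0.05 s, during which the arm holds its last target. There are 200 camera calls.

## Working session

There is one attempt and no reset: what is moved stays moved. The work goes in short steps, each a Python script; the robot and the scene stay as the last script left them, time stands still between calls to the robot, and variables do not carry over. Pictures are saved under pics/ and viewed, at most 10 in all, crops included, and the job is handed in when it is done.

```bash
mkdir -p pics; ls
python3 - <<'E'
from workcell import manip
import cv2
for n in("scene","side"):
    cv2.imwrite(f"pics/{n}0.png",manip.capture(n))
    c=manip.get_calibration(n);print(n,c)
o=manip.get_obs();print(o,manip.grip_depth)
E
```

```text
pics
scene {'fx': 453.44640323618944, 'fy': 453.44640323618944, 'cx': 310.700519412195, 'cy': 200.34396100151093, 'dist_coeffs': array([-0.01106097,  0.        ,  0.        ,  0.        ,  0.        ]), 'view': array([[ 0.76433102, -0.64477449,  0.00799689, -0.33087322],
       [-0.46271761, -0.55706947, -0.68961295,  0.36505259],
       [ 0.44909966,  0.52339227, -0.72413398,  0.97297298],
       [ 0.        ,  0.        ,  0.        ,  1.        ]])}
side {'fx': 413.3739533034854, 'fy': 413.3739533034854, 'cx': 323.66707498479235, 'cy': 200.21491225858838, 'dist_coeffs': array([-0.06407143,  0.        ,  0.        ,  0.        ,  0.        ]), 'view': array([[-0.88912067, -0.45744815, -0.01433976,  0.52058455],
       [-0.23362546,  0.48058344, -0.84525659,  0.15329727],
       [ 0.39355251, -0.74818497, -0.53416821,  1.02930326],
       [ 0.        ,  0.        ,  0.        ,  1.        ]])}
{'clock': 0.1, 'qpos': array([-1.1719278 ,  0.32175662, -0.07008029,  1.45154524,  0.02259665,
        1.37080159, -0.05695325]), 'qvel': array([-1.30863109e-03, -2.95695404e-03, -1.58296777e-03, -4.02737685e-03,
        1.00825483e-03, -7.27407450e-05,  9.47413498e-05]), 'joint_efforts': array([-1.69959321e-04, -4.94877934e+01, -3.83938719e-01, -3.15210736e+01,
        1.29754559e-02,  7.46886071e-03, -5.87405324e-06]), 'tcp_pos': array([0.24384009, 0.60201351, 0.23033171]), 'orientation': array([[-9.26873939e-01,  3.75372330e-01, -5.61792278e-04],
       [ 3.75372739e-01,  9.26872510e-01, -1.62996839e-03],
       [-9.11352151e-05, -1.72165673e-03, -9.99998514e-01]]), 'ft_force': array([ 0.5859375 , -0.36543669, -0.72794228]), 'ft_torque': array([0.05771474, 0.00702446, 0.02728136]), 'grip_force': 0.0, 'gripper_width': 0.08565454528190959} 0.0187
```

View pics/scene0.png

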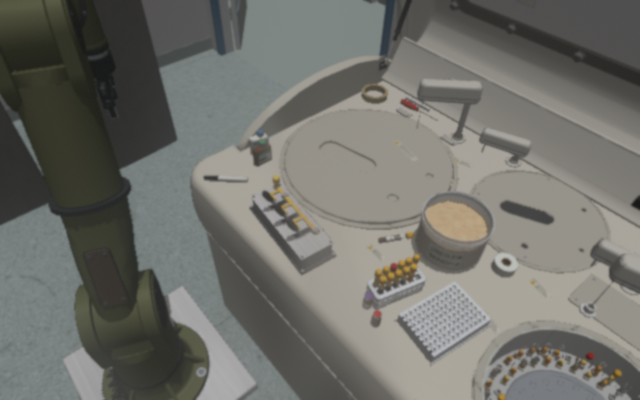

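View pics/side0.png

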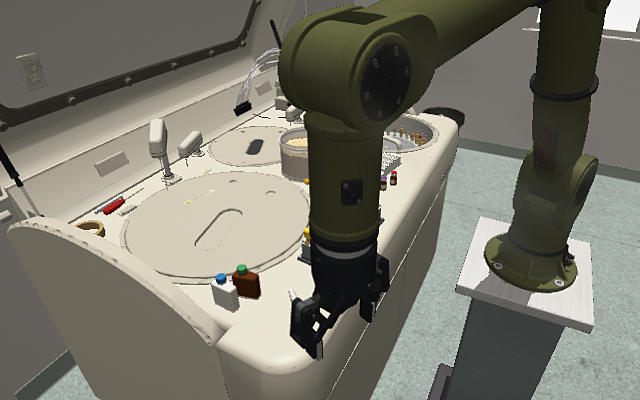

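The scene view shows the block at about (252–330, 190–265), the knob at about (276,182), with the bottles at (262,148) and the pen at (225,179). The arm covers the block in the side view.

```bash
cat > h.py <<'E'
from workcell import manip
import numpy as np, cv2
def ray(c,uv):
    K=np.array([[c['fx'],0,c['cx']],[0,c['fy'],c['cy']],[0,0,1.]])
    p=cv2.undistortPoints(np.array([[uv]],float),K,np.array(c['dist_coeffs']))[0,0]
    V=np.array(c['view']);R=V[:3,:3];return -R.T@V[:3,3],R.T@np.array([p[0],p[1],1])
def onz(c,uv,z):
    o,d=ray(c,uv);return o+d*(z-o[2])/d[2]
def proj(c,P):
    V=np.array(c['view']);K=np.array([[c['fx'],0,c['cx']],[0,c['fy'],c['cy']],[0,0,1.]])
    return cv2.projectPoints(np.array(P,float).reshape(-1,1,3),cv2.Rodrigues(V[:3,:3])[0],V[:3,3],K,np.array(c['dist_coeffs']))[0][:,0]
def yellow(im):
    h=cv2.cvtColor(im,cv2.COLOR_BGR2HSV);return cv2.inRange(h,(15,110,70),(35,255,255))
E
python3 - <<'E'
from h import *
c=manip.get_calibration("scene");im=cv2.imread("pics/scene0.png")
print(onz(c,(276,182),.085),onz(c,(314,230),.06))
print("corners",onz(c,(252,197),.05),onz(c,(303,265),.05),onz(c,(331,243),.05))
cv2.imwrite("pics/crop0.png",cv2.resize(im[120:290,190:420],None,fx=3.4,fy=3.4,interpolation=2))
E
```

```text
[0.49820761 0.22734433 0.085     ] [0.48085216 0.04440667 0.06      ]
corners [0.43113186 0.25201559 0.05      ] [ 0.39381767 -0.01659124  0.05      ] [ 0.49172125 -0.00967379  0.05      ]
```

View pics/crop0.png

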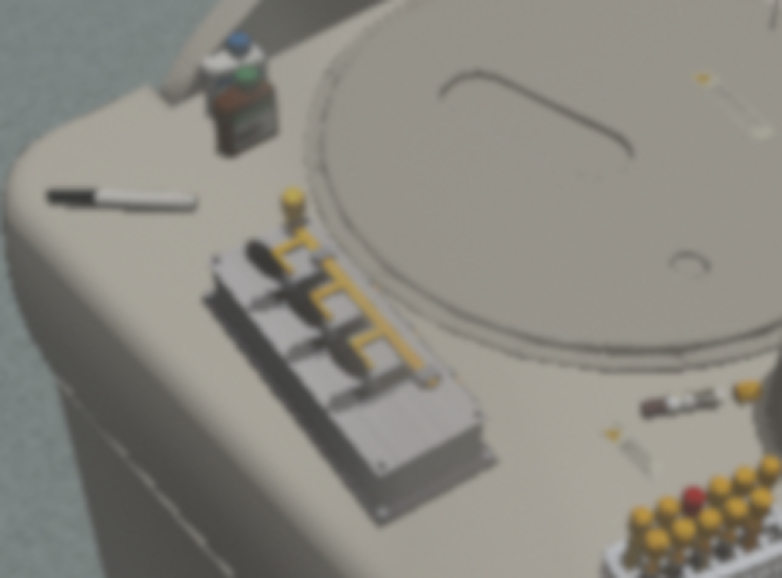

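The crop shows the three levers leaning towards the operator, the yellow bar behind them and the knob at its left end, with the pen and bottles further left. Next is a close look from above.

Run:
```python
from h import *
from scipy.spatial.transform import Rotation as Ro
def down(yaw): # tool y axis along dir yaw+90, z down
    c,s=np.cos(yaw),np.sin(yaw);y=np.array([-s,c,0]);z=np.array([0,0,-1.]);return np.c_[np.cross(y,z),y,z]
for yaw in (-.13,-.13+np.pi/2,-.13-np.pi/2,-.13+np.pi):
    R=down(yaw);q=manip.solve_ik([.47,.12,.3],R);print(yaw,q)
print(manip.get_obs()['clock'])
R=down(-.13+np.pi)   # near current x=-0.93
try: manip.reach([.47,.12,.33],R)
except Exception as e: print(repr(e))
o=manip.get_obs();print(o['clock'],o['tcp_pos'],o['qpos'],o['ft_force'])
c=manip.get_calibration("wrist");print(c)
cv2.imwrite("pics/w1.png",manip.capture("wrist"));cv2.imwrite("pics/side1.png",manip.capture("side"))
np.save("w1.npy",c,allow_pickle=True)
```

```text
-0.13 [-0.6277736  -0.06931617  0.30745368  1.74630613  0.02108819  1.46138609
  1.11748059]
1.4407963267948967 [-0.64046618 -0.07005176  0.31943714  1.74668365  0.02211438  1.46145426
  2.68741859]
-1.7007963267948965 [-0.74263033 -0.07657228  0.41549663  1.74964705  0.03106616  1.46207717
 -0.46158826]
3.0115926535897932 [-0.74893826 -0.07701316  0.4214017   1.74982523  0.03166238  1.46212051
 -2.03287508]
0.1
2.0583 [0.46983352 0.12099015 0.32985135] [-0.74970758 -0.08229841  0.4167049   1.69599097  0.03320225  1.5210514
 -2.03460946] [-1.01084132  0.41673911 -0.12822692]
{'fx': 354.2433726672018, 'fy': 354.2433726672018, 'cx': 312.8127490652334, 'cy': 192.2214723378257, 'dist_coeffs': array([-0.0044104,  0.       ,  0.       ,  0.       ,  0.       ]), 'view': array([[-1.26585351e-01, -9.91955464e-01, -7.12091392e-04,
         1.79929879e-01],
       [-9.39035983e-01,  1.19600792e-01,  3.22346200e-01,
         3.53060027e-01],
       [-3.19667907e-01,  4.14729862e-02, -9.46621582e-01,
         6.20300936e-01],
       [ 0.00000000e+00,  0.00000000e+00,  0.00000000e+00,
         1.00000000e+00]])}
```

View pics/w1.png

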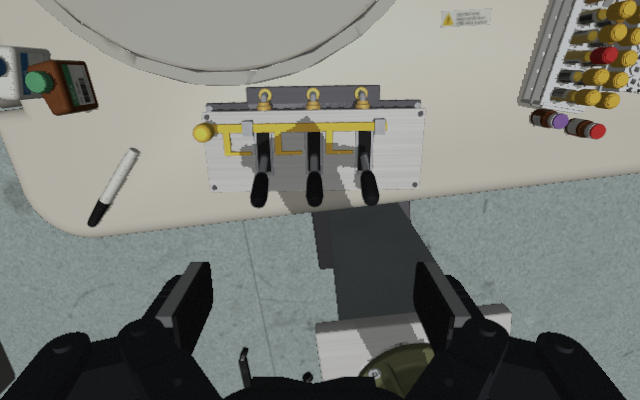

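The wrist view shows the cover screws near (214,187), (415,184), (209,113) and (418,112), the knob at (204,132), and grip tops at (259,203), (314,203) and (371,203).

Run:
```python
from h import *
c=np.load("w1.npy",allow_pickle=True).item()
S=np.array([onz(c,p,.055) for p in [(214,187),(415,184),(209,113),(418,112)]]);print(S,S.mean(0))
k=onz(c,(204,132),.09);print("knob",k)
g=np.array([onz(c,p,.117) for p in [(260,194),(314,194),(370,194)]]);print("upper grips",g)
y=S[0]-S[1]+S[2]-S[3];yaw=np.arctan2(-y[0],y[1]);print("yaw",yaw,np.arctan2(*( (k-g[1])[:2])))
ex=np.array([np.cos(yaw),np.sin(yaw)]);ey=np.array([-ex[1],ex[0]])
for o in (S.mean(0)[:2], k[:2]-.03*ex-.12*ey): 
    print("origin",o,"grips local",[( (p[:2]-o)@ex,(p[:2]-o)@ey) for p in g])
R0=np.array([[1,0,0],[0,1,0],[0,0,1.]])
o=S.mean(0)[:2]
def down(yaw):
    c,s=np.cos(yaw),np.sin(yaw);y=np.array([-s,c,0]);z=np.array([0,0,-1.]);return np.c_[np.cross(y,z),y,z]
from scipy.spatial.transform import Rotation as Ro
for a in (np.pi,np.pi/2,-np.pi/2):
  for t in (-.45,-.3,-.15,0,.15):   # + = tip towards robot? rotation about block y
    R=Ro.from_rotvec(t*np.r_[ey,0]).as_matrix()@down(yaw+a)
    print(round(a,2),t,R[:,2].round(2),[[int(manip.solve_ik(np.r_[o+x*ex+yy*ey,.09],R) is not None) for x in(-.08,-.07,-.06,-.05,-.03,0,.02)] for yy in(.06,0,-.06)])
```

```text
[[ 0.43358471  0.24978876  0.055     ]
 [ 0.4059546   0.00196566  0.055     ]
 [ 0.52284567  0.23609132  0.055     ]
 [ 0.49330875 -0.00451496  0.055     ]] [0.46392343 0.1208327  0.055     ]
knob [0.5062397  0.23539892 0.09      ]
upper grips [[0.43733393 0.18220816 0.117     ]
 [0.43006696 0.12514877 0.117     ]
 [0.42253201 0.06598868 0.117     ]]
yaw -0.1165124621008026 0.6045980250166445
origin [0.46392343 0.1208327 ] grips local [(np.float64(-0.03354406779669688), np.float64(0.05786834375192038)), (np.float64(-0.03412866812349443), np.float64(0.0003510260944536846)), (np.float64(-0.034735225519864125), np.float64(-0.059283886505376276))]
origin [0.46249321 0.11969998] grips local [(np.float64(-0.03225522262233015), np.float64(0.05915964481717369)), (np.float64(-0.0328398229491277), np.float64(0.0016423271597069873)), (np.float64(-0.03344638034549739), np.float64(-0.05799258544012297))]
3.14 -0.45 [ 0.43 -0.05 -0.9 ] [[1, 1, 1, 1, 1, 1, 1], [0, 0, 0, 1, 1, 1, 1], [0, 0, 0, 0, 0, 1, 1]]
3.14 -0.3 [ 0.29 -0.03 -0.96] [[1, 1, 1, 1, 1, 1, 1], [1, 1, 1, 1, 1, 1, 1], [0, 0, 1, 1, 1, 1
[... 588 characters left out ...]
, 1, 1, 0]]
1.57 0 [ 0.  0. -1.] [[1, 1, 1, 1, 1, 1, 1], [1, 1, 1, 1, 1, 1, 1], [1, 1, 1, 1, 0, 1, 1]]
1.57 0.15 [-0.15  0.02 -0.99] [[1, 1, 1, 1, 1, 1, 1], [1, 1, 1, 1, 1, 1, 1], [0, 0, 0, 1, 1, 1, 1]]
-1.57 -0.45 [ 0.43 -0.05 -0.9 ] [[1, 1, 1, 1, 1, 1, 1], [0, 0, 0, 1, 1, 1, 1], [0, 0, 0, 0, 0, 1, 1]]
-1.57 -0.3 [ 0.29 -0.03 -0.96] [[1, 1, 1, 1, 1, 1, 1], [1, 1, 1, 1, 1, 1, 1], [0, 0, 1, 1, 1, 1, 1]]
-1.57 -0.15 [ 0.15 -0.02 -0.99] [[1, 1, 1, 1, 1, 1, 1], [1, 1, 1, 1, 1, 1, 1], [1, 1, 1, 1, 1, 1, 1]]
-1.57 0 [ 0.  0. -1.] [[1, 1, 1, 1, 1, 1, 1], [1, 1, 1, 1, 1, 1, 1], [1, 1, 1, 1, 1, 1, 1]]
-1.57 0.15 [-0.15  0.02 -0.99] [[1, 1, 1, 1, 1, 1, 1], [1, 1, 1, 1, 1, 1, 1], [1, 1, 1, 1, 1, 1, 1]]
```

```bash
cat >> h.py <<'E'
yaw=-.1165;ex=np.array([np.cos(yaw),np.sin(yaw),0]);ey=np.array([-ex[1],ex[0],0]);O=np.array([.463,.120,0])
RD=np.c_[-ex,-ey,[0,0,-1.]]   # tool y along -block y
RD=np.c_[np.cross(-ey,[0,0,-1.]),-ey,[0,0,-1.]]
W=lambda x,y,z:O+x*ex+y*ey+np.array([0,0,z])
def loc():
    p=manip.get_obs()['tcp_pos']-O;return np.array([p@ex,p@ey,p[2]])
def push(y,z=.092,x0=-.078,lim=13,xmax=.03,step=.003):
    manip.move_l(W(x0,y,z),vel=.15);manip.hold(.15)
    b=manip.get_obs()['ft_force'];x=x0;log=[]
    while x<xmax:
        x+=step;manip.move_l(W(x,y,z),vel=.05)
        f=-(manip.get_obs()['ft_force']-b)@ex;log.append((round(1e3*loc()[0]),round(float(f),1)))
        if f>lim: break
    print("y",y,"end",loc().round(4),log,"t",manip.get_obs()['clock'])
    manip.move_l(W(x0,y,z),vel=.15)
    return x
E
python3 - <<'E'
from h import *
print(RD.round(3),manip.get_obs()['orientation'].round(3))
manip.gripper_to(0)
manip.move_l(W(-.085,0,.25),ori=RD,vel=.2)
manip.move_l(W(-.085,0,.092),vel=.15)
x=push(0)
if x<-.02: x=push(.06)
E
```

```text
[[ 0.993 -0.116  0.   ]
 [-0.116 -0.993  0.   ]
 [ 0.    -0.    -1.   ]] [[ 0.992 -0.128 -0.   ]
 [-0.128 -0.992 -0.   ]
 [-0.     0.    -1.   ]]
y 0 end [-0.0468  0.      0.0912] [(-75, -0.0), (-72, 0.2), (-69, 0.2), (-66, 0.7), (-63, -0.5), (-60, 0.2), (-57, 1.7), (-55, 5.2), (-52, 5.8), (-50, 9.3), (-49, 12.8), (-47, 16.4)] t 8.2833
y 0.06 end [-0.0468  0.0602  0.0914] [(-75, 0.5), (-72, -0.1), (-69, 0.3), (-66, 0.5), (-63, 0.9), (-60, -0.1), (-57, 1.9), (-55, 4.9), (-52, 6.2), (-51, 9.1), (-49, 13.0), (-47, 16.3)] t 12.375
```

Run:
```python
from h import *
x=push(-.06)
if x>-.02:
    x=push(0)
    if x<-.02: push(.06)
cv2.imwrite("pics/s2.png",manip.capture("side"));
```

```text
y -0.06 end [ 0.0107 -0.0603  0.0892] [(-75, -0.2), (-72, -0.4), (-69, -1.1), (-66, -0.5), (-63, -0.6), (-60, -0.8), (-57, -0.1), (-55, 4.3), (-53, 5.9), (-50, 7.5), (-46, 5.4), (-43, 5.8), (-40, 5.8), (-37, 5.3), (-34, 5.4), (-31, 4.9), (-28, 5.3), (-25, 4.0), (-22, 4.4), (-18, 3.9), (-16, 4.9), (-13, 5.5), (-10, 6.0), (-7, 6.1), (-4, 4.6), (-2, 5.2), (1, 4.2), (4, 5.5), (7, 4.2), (8, 9.6), (9, 12.7), (11, 16.5)] t 21.8667
y 0 end [ 0.0101 -0.0002  0.0892] [(-75, 0.9), (-72, 1.0), (-69, 0.3), (-66, -0.5), (-63, 0.8), (-60, 1.3), (-57, 1.0), (-54, 1.9), (-52, 6.3), (-50, 7.9), (-47, 7.3), (-44, 7.5), (-41, 6.9), (-38, 6.7), (-35, 8.1), (-31, 6.7), (-28, 6.0), (-25, 5.7), (-22, 6.1), (-19, 5.2), (-17, 6.4), (-14, 7.4), (-11, 7.2), (-8, 7.4), (-5, 6.8), (-3, 7.6), (0, 5.4), (3, 5.4), (6, 5.9), (8, 8.4), (9, 12.6), (10, 16.8)] t 31.3583
```

Run:
```python
from h import *
x=push(.06)
if x>-.02:
    manip.move_l(W(-.078,.06,.2),vel=.2);manip.move_l(W(.03,.172,.2),vel=.25)
    cv2.imwrite("pics/w3.png",manip.capture("wrist"))
    np.save("w3.npy",manip.get_calibration("wrist"),allow_pickle=True)
    print(manip.get_obs()['clock'])
```

```text
y 0.06 end [0.0097 0.0595 0.0902] [(-75, 0.9), (-72, 0.7), (-69, 0.7), (-66, 1.0), (-63, 1.6), (-60, 1.1), (-57, 0.5), (-54, 2.3), (-52, 5.0), (-49, 6.2), (-45, 4.7), (-42, 5.7), (-39, 4.3), (-36, 4.7), (-33, 5.0), (-30, 4.8), (-27, 3.8), (-24, 4.1), (-21, 5.0), (-18, 5.6), (-15, 5.0), (-12, 5.4), (-9, 5.5), (-6, 5.5), (-4, 5.0), (-1, 6.1), (2, 5.5), (5, 5.3), (7, 7.5), (9, 12.3), (10, 16.2)] t 40.65
42.9333
```

View pics/w3.png

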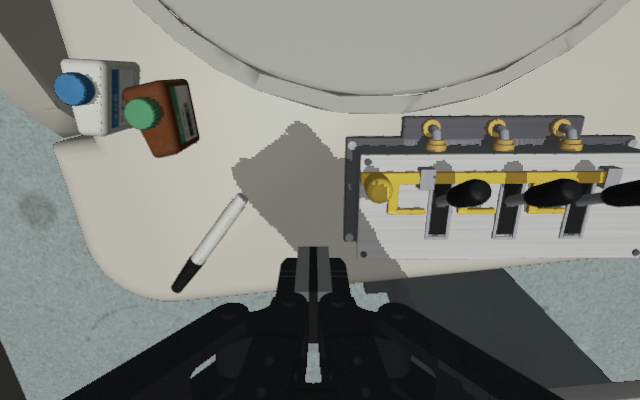

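All three levers now lean away. The knob is at (378,188), and there is clear deck to its left for the fingers.

Run:
```python
from h import *
c=np.load("w3.npy",allow_pickle=True).item()
k=onz(c,(378,187),.093)-O;kx,ky=k@ex,k@ey;print("knob",kx,ky)
xx=float(np.clip(kx,.025,.035))
manip.move_l(W(xx,.165,.2));manip.move_l(W(xx,.165,.08),vel=.12);manip.hold(.15)
b=manip.get_obs()['ft_force'];y=.165;log=[]
while y>.105:
    y-=.003;manip.move_l(W(xx,y,.08),vel=.05)
    f=(manip.get_obs()['ft_force']-b)@ey;log.append((round(1e3*loc()[1]),round(float(f),1)))
    if f>14: break
print(log,manip.get_obs()['clock'])
manip.move_l(W(xx,.165,.08),vel=.15);manip.move_l(W(xx,.165,.2),vel=.2)
cv2.imwrite("pics/w4.png",manip.capture("wrist"));print(manip.get_obs()['clock'],manip.get_obs()['ft_force'])
```

```text
knob 0.031493149305427126 0.1224122401339427
[(162, -0.2), (159, -0.8), (156, 0.0), (153, -0.8), (150, -0.0), (147, -0.7), (144, -0.8), (141, 0.7), (138, -0.1), (135, 0.8), (132, 0.4), (129, -0.0), (126, -0.3), (123, -0.3), (122, 4.7), (122, 9.2), (121, 13.6), (121, 18.9)] 48.9833
50.2917 [-0.16591899  0.20449809  0.15776775]
```

View pics/w4.png

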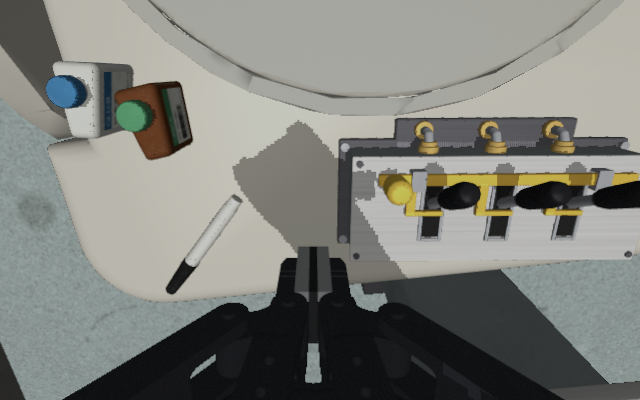

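The bar has moved: the knob is now at (398,190) and the hooks stand in front of the lever shafts. I'll measure the stroke before handing in.

Run:
```python
from h import *
c=manip.get_calibration("wrist");k=onz(c,(398,190),.093)-O
print("knob",k@ex,k@ey, "stroke", .1224-k@ey)
a=np.load("w3.npy",allow_pickle=True).item()
for cc,n in((a,"w3"),(c,"w4")):
    m=yellow(cv2.imread(f"pics/{n}.png"))[160:225,340:420];n_,l,s,ce=cv2.connectedComponentsWithStats(m)
    d=cv2.distanceTransform(m,cv2.DIST_L2,5);p=np.unravel_index(d.argmax(),d.shape);q=onz(cc,(p[1]+340,p[0]+160),.093)-O;print(n,p,d.max(),q@ex,q@ey)
```

```text
knob 0.03088957342577417 0.10091358014122079 stroke 0.021486419858779207
w3 (np.int64(27), np.int64(40)) 15.181398 0.03149308426805926 0.12092838004512885
w4 (np.int64(27), np.int64(58)) 14.0 0.03322767915321583 0.10109706150133388
```

```bash
python3 -c "
from workcell import manip
print(manip.close_job())"
```

```text
the job is handed in; nothing more can be done
None
```

I threw all three levers to their stops (right, then middle, then left), pushed the lock-off bar home (about 21 mm measured, against a hard stop), and handed the job in at about 50 s of the 70 s allowed; no verdict came back.

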